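# Clear broken ampoule glass into the right waste pan

### The arm

A 7-joint arm with a two-finger parallel gripper is mounted at the origin on the work surface. World frame = base frame: x ahead of the robot, y to its left, z up, the work surface at z = 0. Lengths are in m, angles in rad, forces in N, time in s.
With the tool pointing down it reaches from about 0.425 to 1.025 m from the base axis. Payload 9.4 kg.
Tool frame: the origin (TCP) lies at the very end of the fingers, on their centre line; the grasp point (between the pads) lies 19 mm behind it; z points along the fingers, y is the direction in which the jaws open and shut (so a half turn about z gives the same grasp; the last joint's range is limited). The gripper opens to 85 mm and grips with 20 to 120 N. Pads are 22 mm wide; open, the fingers measure 114 mm over their backs; the gripper's body (76 mm by 85 mm) begins 54 mm behind the grasp point. The pads swing forward as they close: fully open they stand 13 mm farther back than shut.
Start: joints at [-1.338, 0.599, -0.003, 1.599, 0.002, 0.943, -0.08], TCP at [0.221, 0.69, 0.231] pointing down, gripper open.
Joint ranges: [-2.57, 2.57], [-0.35, 1.97], [-1.29, 1.29], [0.11, 2.56], [-1.05, 4.19], [0.11, 1.86], [-2.63, 2.63]. Speed limits (rad/s): [2.22, 2.22, 3.01, 3.01, 3.14, 3.14, 3.14].

### API

Orientations are given as a 3x3 rotation matrix whose columns are the frame's x, y, z axes.
In Python, from bench import r, vision, nets gives the robot as it stands. The module is installed in compiled form; this text tells all that it offers.
- The arm moves only by the tool jog_arm, never from a script. Its argument "rows" is a list of rows, each an object with "xyz": the shift along the tool's x, y, z in m, a list of three; "dr": the turn, a rotation vector about the tool's x, y, z in degrees, a list of three; "jaw": the finger opening in m, from 0 to 0.0854. A call has 1 to 10 rows; each row is the pose to reach, as a shift and turn from the pose commanded when the call began, along the tool's axes at that moment; what a row does not reach only later rows make up. A row lasts 1/8 s, in which the tool goes at most 62.5 mm and 10.7 degrees, less where a joint would pass 70% of its speed; a pose out of reach is approached as far as the arm can. A call with a gripper value outside its range is refused whole. The fingers move at their own pace and stop on an object; "grip_force" is the grip in N (left out, the last holds). Time passes only in rows, so rows that repeat a pose let the fingers close. It gives the time, the measured TCP pose, the force and the opening at its end, in the units of the state.
- r.state(): the state, without advancing time (a new reading comes with each control period).
- vision.read_camera(name): name is "side" or "top"; returns the picture (400x640x3 uint8, red, green, blue); there is no depth.
- vision.get_calibration(name): a dict with "fx", "fy", "cx", "cy" (pixels), "rvec" (rotation vector, rad) and "tvec" (3), from world to camera coordinates, as OpenCV has them. Camera axes: x right, y down, z forward; pixel columns grow to the right and rows downward; lengths in m; the calibration is good to about 2 mm. A picture is of the moment at which its call begins. get_calibration takes no time and is no camera call.
- r.hand_in(): hands the job in, once; it reports no verdict.
Trained networks look in the newest picture that a camera, given by its name, has taken for a name from the list of things; names that differ only in an ending like _2 or _b are one class to them, and where a whole thing is asked for, a point or a joint stands for the part that bears it (a point fixed in the world has none). Each returns a list of dicts, best first, with "p" (0 to 1); they miss things now and then, are a little off and sometimes report something else, mostly with a low value. They report only what shows in the picture. A call takes as long as a camera call.
- nets.find_in(query, camera): "extent" ([left, top, right, bottom] in pixels, round what is visible of it).
- nets.outline_of(query, camera): "pixels" (400x640 bool, what is visible of it) and "extent" ([left, top, right, bottom] in pixels, round what is visible of it).
- nets.tip_of(query, camera): "uv" ([column, row] in pixels: a listed point, or the origin of a listed thing).
The state is a dict: "t": time; "joints": joint angles; "joint_velocities": joint speeds; "tau": joint torques, N m; "eef_pos": TCP position; "orientation": TCP orientation; "ft_force": force on the tool from outside, world axes, zero at the start; "ft_torque": the same for the moment, N m; "finger_gap": opening from 0.0 (shut) to 1.0 (fully open).
Only numpy, scipy, OpenCV 4.12 (cv2) and the standard library are available. Lean on these libraries where they do the work, as an engineer would, in place of code of your own. Each camera call takes 0.05 s, during which the arm holds its last target.

### The job

An ampoule has broken on the raised steel plate. Pick up the scraper and sweep all five glass shards off the plate into the correct catch pan: the red pan if the dish on the black reading mat is the dark red one, the blue pan if it is the cream one. Never touch the sharp glass with the robot itself, leave the dishes and everything else where they are, and finally stand the scraper upright on its teal pad again and let go.

Things in the scene. Friction and masses are not known exactly. Their poses are not given: they have to be found in the camera images.
- plate: raised steel work plate, fixed, 130 (x) x 280 (y); origin on the bench under its centre; its flat top is 50 above the bench. Two rails 9 wide and 15 above the top run along its long sides (parallel to its y), leaving a trough 112 wide; both ends (+y and -y) are open. The catch pans stand against the ends, just under the edge.
- red_pan: red open catch pan, fixed, at one end of the plate (either end), 150 (x) x 130 (y) x 40 high, walls and floor 4 to 5; origin centre of underside, axes parallel to the plate's
- blue_pan: blue open catch pan, same make, at the other end of the plate
- scraper: loose scraper block: yellow blade block 100 (x) x 30 (y) x 30 high with a black rubber underside, and on it a black handle 50 (x) x 24 (y), reaching from 30 to 77 above the underside; origin centre of underside, z up. Grip the handle across its 24.
- pad: teal pad on the bench, fixed, 150 (x) x 100 (y) x 4 thick, origin centre of underside; the scraper stands on it at the start; it may lie left or right of the plate
- mat: black square reading mat, fixed, 110 x 110 x 3, origin centre of underside; one culture dish stands on it
- red_dish: flat round culture dish with dark red agar, 90 dia x 16 high, origin centre of underside; it stands on the black mat or on the round cork coaster
- cream_dish: flat round culture dish with cream agar, same size, on the other of those two places
- chip0: loose shard of brown glass, 20 x 14 x 8 high, lying on the plate; origin centre of underside
- chip1: loose shard of brown glass, 18 x 15 x 9 high, lying on the plate; origin centre of underside
- chip2: loose shard of brown glass, 22 x 13 x 8 high, lying on the plate; origin centre of underside
- chip3: loose shard of brown glass, 16 x 15 x 10 high, lying on the plate; origin centre of underside
- chip4: loose shard of brown glass, 19 x 16 x 8 high, lying on the plate; origin centre of underside
- tube_rack: white tube rack, fixed, 110 x 80 x 68 high, on the side of the plate away from the pad; bystander; origin centre of underside
- red_stack: bystander: stack of seven dark red dishes, 91 dia x 109 high; origin centre of underside
- cream_stack: bystander: stack of six cream dishes, 91 dia x 93 high; origin centre of underside
- slide_box: bystander: white paper slide box, 80 x 55 x 50 high; origin centre of underside
- reagent: bystander: amber reagent bottle, 60 dia x 120 high; origin centre of underside
- marker: bystander: orange marker pen, 132 long, 13 thick, along its x, origin at its middle; origin on its underside
- syringe: bystander: syringe lying along its x, 150 long, 22 high, origin near its middle; origin on its underside

How it is judged:
By the outcome, as a careful person would: the job done as asked, in the order asked, and still so for the second after the job is handed in, with the robot touching nothing.
It also fails if it takes over 64 s, if anything falls off the work surface, if the arm or the gripper's body presses on something with over 40 N, if the wrist force passes 120 N, or if a joint passes its speed limit or range.

## Working session

There is one attempt and no reset: what is moved stays moved. The work goes in short steps, Python scripts to look and compute and a tool call to move; the robot and the scene stay as the last step left them, time stands still between calls to the robot, and variables do not carry over. Pictures are saved under pics/ and viewed, and the job is handed in when it is done.

Besides the shell and the picture viewer there is one more tool, called as name(argument=value, ...) on one line, values as JSON. jog_arm: Moves the arm, as the interface text tells. Its arguments: {"type":"object","properties":{"rows":{"type":"array","items":{"type":"object","properties":{"xyz":{"type":"array","items":{"type":"number"}},"dr":{"type":"array","items":{"type":"number"}},"jaw":{"type":"number"}}}},"grip_force":{"type":"number"}},"required":["rows"]}

```bash
mkdir -p pics && python3 - <<'E'
from bench import r, vision, nets
import cv2,numpy as np
for n in ["top","side"]:
    im=vision.read_camera(n); cv2.imwrite(f"pics/{n}0.png",im[:,:,::-1])
    c=vision.get_calibration(n); print(n,c)
s=r.state()
print({k:np.round(v,3).tolist() for k,v in s.items()})
E
```

```text
top {'fx': 420.23090309550287, 'fy': 420.23090309550287, 'cx': 317.2207852233965, 'cy': 194.90224439410727, 'rvec': array([ 2.08735088, -2.14840098,  0.19907016]), 'tvec': array([0.02415186, 0.61115513, 1.33743747])}
side {'fx': 382.0959256066417, 'fy': 382.0959256066417, 'cx': 325.0382032703789, 'cy': 198.75920336481607, 'rvec': array([ 2.27829348, -0.69432269,  0.25901079]), 'tvec': array([-0.50733886,  0.29100448,  1.23297326])}
{'t': 0.1, 'joints': [-1.338, 0.6, -0.003, 1.6, 0.002, 0.943, -0.08], 'joint_velocities': [-0.001, -0.001, 0.001, -0.003, -0.002, 0.0, -0.0], 'tau': [0.006, -77.8, 1.57, -25.862, 0.013, 0.005, -0.0], 'eef_pos': [0.221, 0.69, 0.23], 'orientation': [[-0.952, 0.305, -0.0], [0.305, 0.952, -0.001], [-0.0, -0.001, -1.0]], 'ft_force': [-0.258, -0.053, 0.155], 'ft_torque': [0.026, -0.013, -0.013], 'finger_gap': 1.002}
```

```bash
ls -la .
```

```text
total 12
drwxr-xr-x  3 agent agent 4096 Dec  6 07:17 .
drwxr-xr-x 23 root  root  4096 Dec  6 07:17 ..
drwxr-xr-x  2 agent agent 4096 Dec  6 07:18 pics
```

View pics/top0.png

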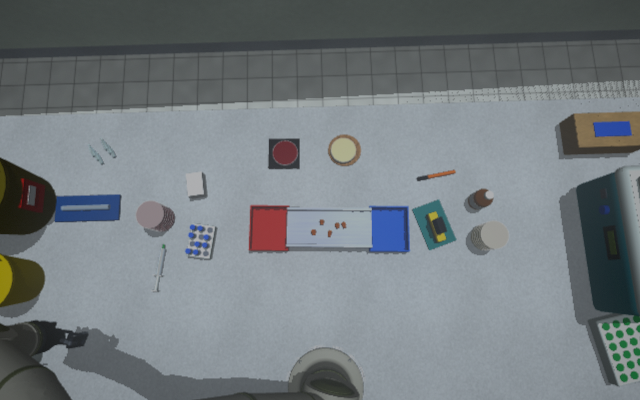

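View pics/side0.png

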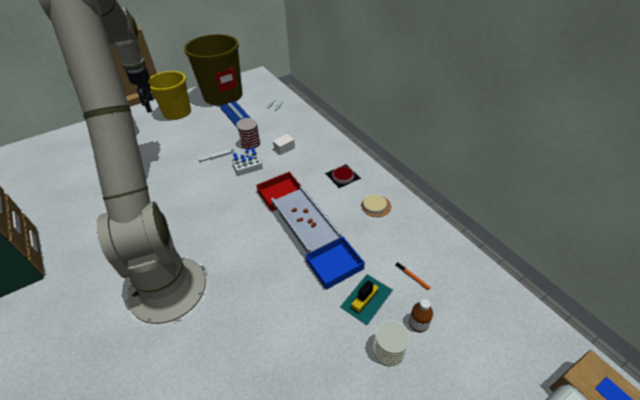

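```bash
cat > h.py <<'E'
import cv2,numpy as np
from bench import r, vision, nets
def cal(n):
    c=vision.get_calibration(n); R=cv2.Rodrigues(c["rvec"])[0]
    K=np.array([[c["fx"],0,c["cx"]],[0,c["fy"],c["cy"]],[0,0,1]]); return K,R,c["tvec"]
def back(n,uv,z):
    K,R,t=cal(n); uv=np.atleast_2d(uv).astype(float)
    d=(np.linalg.inv(K)@np.c_[uv,np.ones(len(uv))].T).T@R  # R^T d
    o=-R.T@t
    return o+d*((z-o[2])/d[:,2])[:,None]
def proj(n,P):
    K,R,t=cal(n); p=(K@(R@np.atleast_2d(P).T+t[:,None])).T; return p[:,:2]/p[:,2:]
E
python3 - <<'E'
from h import *
vision.read_camera("top");vision.read_camera("side")
np.set_printoptions(precision=4,suppress=True)
for q,z in [("scraper",0.004),("pad",0.0),("plate",0.0),("red_pan",0),("blue_pan",0)]+[(f"chip{i}",0.05) for i in range(5)]+[("red_dish",0),("mat",0),("tube_rack",0)]:
    for cam in ["top","side"]:
        o=nets.tip_of(q,cam)
        print(q,cam,[(np.round(d["uv"],1).tolist(),round(d["p"],2),back(cam,d["uv"],z)[0][:2].round(4).tolist()) for d in o[:6] if d["p"]>.3])
M={}
for q in ["scraper","pad","plate"]:
    for cam in ["top","side"]:
        o=nets.outline_of(q,cam)
        if o:
            d=o[0]; M[q+cam]=d["pixels"]; print(q,cam,d["p"],d["extent"],d["pixels"].sum())
np.savez("m.npz",**M); print(r.state()["t"])
E
python3 - <<'E'
import cv2
a=cv2.imread('pics/top0.png')[190:265,240:520]
cv2.imwrite('pics/topz.png',cv2.resize(a[:,:140],None,fx=5,fy=5,interpolation=2))
cv2.imwrite('pics/topz2.png',cv2.resize(a[:,140:],None,fx=5,fy=5,interpolation=2))
b=cv2.imread('pics/side0.png')[165:335,250:450]
cv2.imwrite('pics/sidez.png',cv2.resize(b,None,fx=3.5,fy=3.5,interpolation=2))
E
```

```text
scraper top [([433.9, 226.8], 0.93, [0.5002, -0.3867])]
scraper side [([363.3, 301.1], 0.62, [0.4936, -0.3889]), ([310.9, 219.5], 0.44, [0.5376, -0.0114])]
pad top [([433.2, 224.0], 0.76, [0.5103, -0.3862])]
pad side [([365.6, 297.9], 0.86, [0.5079, -0.3824]), ([251.7, 139.4], 0.5, [0.5745, 0.5704])]
plate top []
plate side [([309.0, 226.2], 0.81, [0.5162, -0.0322]), ([302.1, 225.0], 0.64, [0.4981, -0.0128]), ([281.4, 195.4], 0.52, [0.5099, 0.1665]), ([312.1, 218.8], 0.43, [0.5449, -0.0079])]
red_pan top [([270.4, 226.9], 0.91, [0.5164, 0.1698])]
red_pan side [([278.9, 195.9], 0.84, [0.5003, 0.1697]), ([246.3, 162.9], 0.54, [0.4805, 0.4297])]
blue_pan top [([386.6, 231.5], 0.59, [0.4892, -0.2259]), ([481.1, 235.0], 0.34, [0.4681, -0.5452])]
blue_pan side [([335.3, 261.8], 0.98, [0.5067, -0.2168])]
chip0 top [([329.6, 232.6], 0.58, [0.486, -0.0306]), ([340.1, 224.0], 0.46, [0.5134, -0.0662]), ([311.0, 232.1], 0.46, [0.4894, 0.0305]), ([337.5, 225.4], 0.43, [0.509, -0.0574])]
chip0 side [([309.0, 226.6], 0.55, [0.4948, -0.0712]), ([300.5, 220.6], 0.42, [0.4845, -0.0303]), ([294.6, 211.
[... 1432 characters left out ...]
), ([294.6, 211.5], 0.4, [0.4894, 0.0196]), ([309.8, 217.3], 0.38, [0.5202, -0.0357])]
red_dish top [([285.3, 155.0], 0.97, [0.77, 0.1154]), ([283.5, 153.6], 0.58, [0.7754, 0.1217])]
red_dish side [([342.6, 174.3], 0.72, [0.7829, 0.1305])]
mat top [([283.8, 154.2], 0.77, [0.7731, 0.1207])]
mat side [([340.9, 175.2], 0.55, [0.7738, 0.1299])]
tube_rack top [([204.1, 239.4], 0.79, [0.4803, 0.3958])]
tube_rack side [([246.8, 163.7], 0.59, [0.48, 0.4235])]
scraper top 0.55 [425.8, 211.5, 446.2, 241.2] 366
pad top 0.55 [412.9, 202.9, 457.4, 249.2] 878
pad side 0.73 [341.6, 275.1, 394.4, 321.7] 920
plate top 0.84 [284.7, 203.6, 374.3, 252.2] 3435
plate side 0.7 [271.3, 183.0, 338.5, 250.8] 2296
1.8
```

View pics/topz.png

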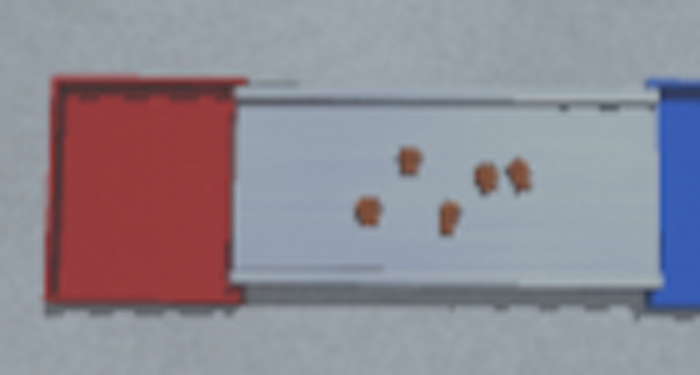

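View pics/topz2.png

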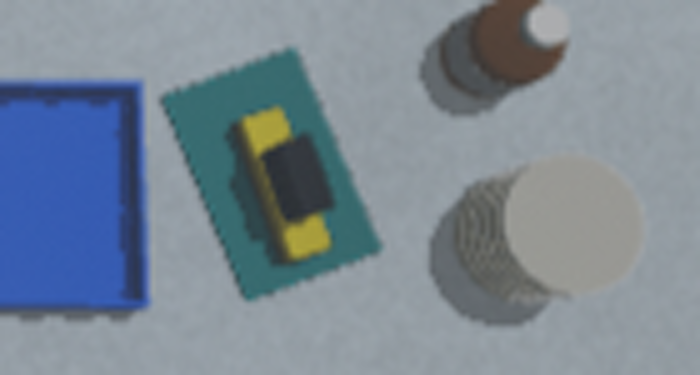

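View pics/sidez.png

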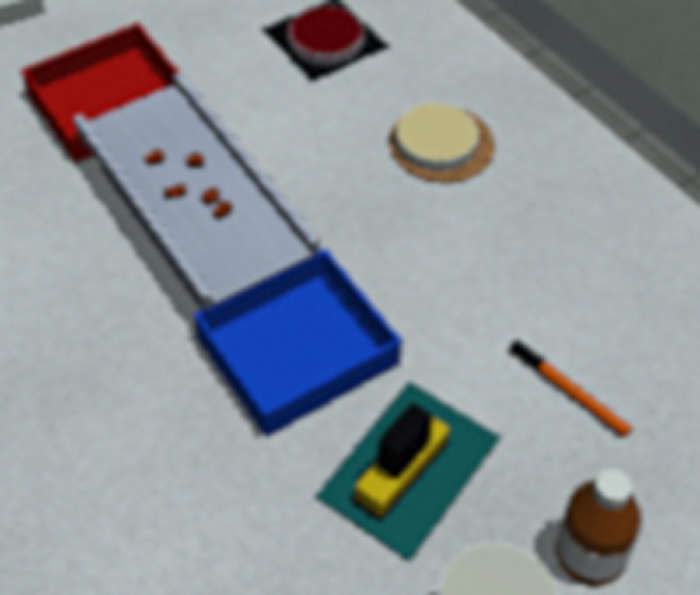

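```bash
cat > fit.py <<'E'
from h import *
from scipy.optimize import minimize
np.set_printoptions(precision=4,suppress=True)
def box(lx,ly,z0,z1,cx=0,cy=0):
    return np.array([[cx+a*lx/2,cy+b*ly/2,z] for a in(-1,1) for b in(-1,1) for z in(z0,z1)])
def place(P,p):
    c,s=np.cos(p[2]),np.sin(p[2]); Q=P.copy(); Q[:,0]=p[0]+c*P[:,0]-s*P[:,1]; Q[:,1]=p[1]+s*P[:,0]+c*P[:,1]; return Q
S=8
def sil(cam,boxes,p,win):
    u0,v0,u1,v1=win; m=np.zeros(((v1-v0)*S,(u1-u0)*S),np.uint8)
    for b in boxes:
        q=proj(cam,place(b,p)); q=((q-[u0,v0]+.5)*S).astype(np.float32)
        cv2.fillConvexPoly(m,cv2.convexHull(np.round(q).astype(np.int32)),1)
    return cv2.resize(m.astype(np.float32),(u1-u0,v1-v0),interpolation=cv2.INTER_AREA)
def fit(boxes,masks,p0):
    # masks: list of (cam,win,mask float)
    f=lambda p:sum(((sil(c,boxes,p,w)-m)**2).sum() for c,w,m in masks)
    best=None
    for d in (-.05,0,.05):
        simp=np.array([p0]*4)+np.array([[0,0,0],[.01,0,0],[0,.01,0],[0,0,.1]])
        simp[:,2]+=d
        o=minimize(f,p0,method="Nelder-Mead",options=dict(initial_simplex=simp,xatol=1e-4,fatol=1e-2,maxiter=300))
        if best is None or o.fun<best.fun: best=o
    return best.x,best.fun
E
cat > f1.py <<'E'
from fit import *
I={n:cv2.imread(f"pics/{n}0.png") for n in("top","side")}
W={"top":(405,195,465,255),"side":(330,265,405,330)}
def crop(n,w): return I[n][w[1]:w[3],w[0]:w[2]]
def masks(kind,cams=("top","side")):
    out=[]
    for n in cams:
        c=crop(n,W[n]).astype(int); B,G,R=c[...,0],c[...,1],c[...,2]
        hsv=cv2.cvtColor(c.astype(np.uint8),cv2.COLOR_BGR2HSV); H,Sa,V=[hsv[...,i].astype(int) for i in range(3)]
        yel=(H>18)&(H<38)&(Sa>110)
        teal=(H>75)&(H<100)&(Sa>90)
        blk=(V<75)&(Sa<110)
        m={"yb":yel|blk,"pad":teal|yel|blk,"blk":blk,"yel":yel}[kind]
        k,l,st,_=cv2.connectedComponentsWithStats(m.astype(np.uint8))
        i=1+np.argmax(st[1:,4]); m=(l==i)
        cv2.imwrite(f"pics/m_{kind}_{n}.png",cv2.resize(np.hstack([m.astype(np.uint8)*255]),None,fx=6,fy=6,interpolation=0))
        print(kind,n,m.sum()); out.append((n,W[n],m.astype(np.float32)))
    return out
sc=[box(.1,.03,0.004,.034),box(.05,.024,.034,.081)]
pad=[box(.15,.1,0,.004)]+sc
for cams in (("top",),("side",),("top","side")):
    print(cams,"pad",fit([pad[0],sc[0],sc[1]],masks("pad",cams),[.505,-.385,.3]))
    print("scr",fit(sc,masks("yb",cams),[.5,-.387,.3]))
E
python3 f1.py
python3 - <<'E'
import cv2,numpy as np
a=[cv2.imread(f'pics/m_{k}_{n}.png') for n in("top","side") for k in("yb","pad")]
a=[cv2.copyMakeBorder(x,0,400-x.shape[0],0,460-x.shape[1],0) for x in a]
cv2.imwrite('pics/mm.png',cv2.resize(np.vstack([np.hstack(a[:2]),np.hstack(a[2:])]),(690,600)))
E
```

```text
pad top 1168
('top',) pad (array([ 0.5098, -0.3864,  0.3356]), np.float64(117.53271484375))
yb top 375
scr (array([ 0.498 , -0.3857,  0.2648]), np.float64(53.434326171875))
pad side 1274
('side',) pad (array([ 0.5095, -0.3845,  0.3238]), np.float64(116.629638671875))
yb side 398
scr (array([ 0.4993, -0.3862,  0.2831]), np.float64(81.3251953125))
pad top 1168
pad side 1274Traceback (most recent call last):
  File "f1.py", line 22, in <module>
    print(cams,"pad",fit([pad[0],sc[0],sc[1]],masks("pad",cams),[.505,-.385,.3]))
                     ~~~^^^^^^^^^^^^^^^^^^^^^^^^^^^^^^^^^^^^^^^^^^^^^^^^^^^^^^^^
  File "fit.py", line 22, in fit
    o=minimize(f,p0,method="Nelder-Mead",options=dict(initial_simplex=simp,xatol=1e-4,fatol=1e-2,maxiter=300))
    res = _minimize_neldermead(fun, x0, args, callback, bounds=bounds,
                               **options)
    fxr = func(xr)
    fx = function(np.copy(x), *(wrapper_args + args))
  File "fit.py", line 17, in <lambda>
    f=lambda p:sum(((sil(c,boxes,p,w)-m)**2).sum() for c,w,m in masks)
               ~~~^^^^^^^^^^^^^^^^^^^^^^^^^^^^^^^^^^^^^^^^^^^^^^^^^^^^
  File "fit.py", line 17, in <genexpr>
    f=lambda p:sum(((sil(c,boxes,p,w)-m)**2).sum() for c,w,m in masks)
                     ~~~^^^^^^^^^^^^^
  File "fit.py", line 12, in sil
    q=proj(cam,place(b,p)); q=((q-[u0,v0]+.5)*S).astype(np.float32)
  File "h.py", line 12, in proj
    K,R,t=cal(n); p=(K@(R@np.atleast_2d(P).T+t[:,None])).T; return p[:,:2]/p[:,2:]
          ~~~^^^
  File "h.py", line 4, in cal
    c=vision.get_calibration(n); R=cv2.Rodrigues(c["rvec"])[0]
ValueError: time passes only in moves, steps and waits
```

```bash
python3 - <<'E'
import re
s=open('h.py').read()
s=s.replace('def cal(n):\n','_C={}\ndef cal(n):\n    if n not in _C: _C[n]=_cal(n)\n    return _C[n]\ndef _cal(n):\n')
open('h.py','w').write(s)
E
python3 f1.py
python3 - <<'E'
import cv2,numpy as np
a=[cv2.imread(f'pics/m_{k}_{n}.png') for n in("top","side") for k in("yb","pad")]
a=[cv2.copyMakeBorder(x,0,400-x.shape[0],0,460-x.shape[1],0) for x in a]
cv2.imwrite('pics/mm.png',cv2.resize(np.vstack([np.hstack(a[:2]),np.hstack(a[2:])]),(690,600)))
E
```

```text
pad top 1168
('top',) pad (array([ 0.5098, -0.3864,  0.3356]), np.float64(117.53271484375))
yb top 375
scr (array([ 0.498 , -0.3857,  0.2648]), np.float64(53.434326171875))
pad side 1274
('side',) pad (array([ 0.5095, -0.3845,  0.3238]), np.float64(116.629638671875))
yb side 398
scr (array([ 0.4993, -0.3862,  0.2831]), np.float64(81.3251953125))
pad top 1168
pad side 1274
('top', 'side') pad (array([ 0.5098, -0.3857,  0.331 ]), np.float64(243.05517578125))
yb top 375
yb side 398
scr (array([ 0.4985, -0.3861,  0.2767]), np.float64(139.1201171875))
```

View pics/mm.png

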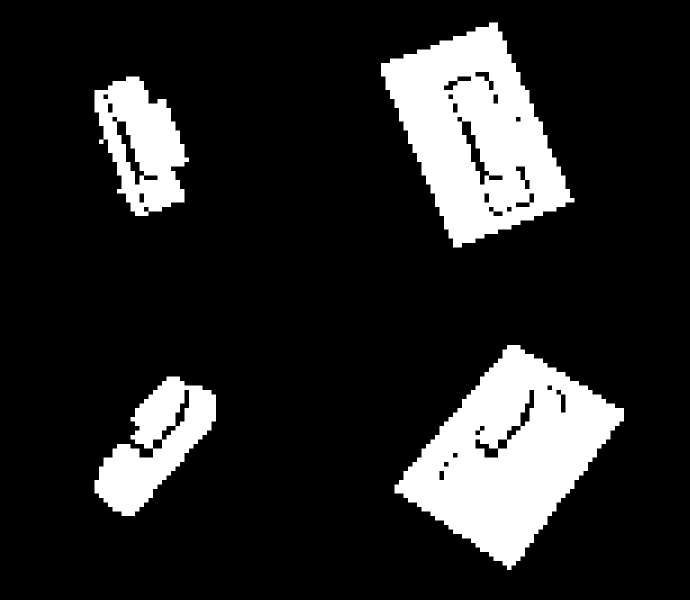

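```bash
cat > f2.py <<'E'
from fit import *
I={n:cv2.imread(f"pics/{n}0.png") for n in("top","side")}
W={"top":(235,190,425,265),"side":(245,160,380,300)}
M=[]
for n in W:
    w=W[n]; c=I[n][w[1]:w[3],w[0]:w[2]]
    hsv=cv2.cvtColor(c,cv2.COLOR_BGR2HSV).astype(int); H,Sa,V=[hsv[...,i] for i in range(3)]
    red=((H<6)|(H>170))&(Sa>130); blue=(H>105)&(H<128)&(Sa>140)
    m=np.zeros(red.shape,bool)
    for k in(red,blue):
        _,l,st,_=cv2.connectedComponentsWithStats(k.astype(np.uint8)); m|=l==1+np.argmax(st[1:,4])
    cv2.imwrite(f"pics/p_{n}.png",cv2.resize(m.astype(np.uint8)*255,None,fx=4,fy=4,interpolation=0))
    M.append((n,w,m.astype(np.float32)))
def f(p,M):
    e=0
    for n,w,m in M:
        pans=sil(n,[box(.15,.13,0,.04,0,p[3])],p,w)+sil(n,[box(.15,.13,0,.04,0,-p[3])],p,w)
        pl=sil(n,[box(.13,.28,0,.05),box(.009,.28,.05,.065,.0605),box(.009,.28,.05,.065,-.0605)],p,w)
        e+=((np.clip(pans,0,1)*(1-pl)-m)**2).sum()
    return e
for MM in([M[0]],[M[1]],M):
    p0=np.array([.505,-.025,0.03,.2])
    b=None
    for y in(-.05,0,.05):
        s=np.array([p0+[0,0,y,0]]*5)+np.vstack([np.zeros(4),np.diag([.01,.01,.05,.01])])
        o=minimize(f,p0,args=(MM,),method="Nelder-Mead",options=dict(initial_simplex=s,xatol=1e-4,fatol=1e-2,maxiter=500))
        if b is None or o.fun<b.fun:b=o
    print(b.x,b.fun,MM[0][0],[m[2].sum() for m in MM])
p=b.x
ps=place(np.array([[a*.065,c*.14,.05] for a,c in((-1,-1),(-1,1),(1,1),(1,-1))]),p)
for n in W: print(n,proj(n,ps).round(1).tolist())
# chips
for n,w in W.items():
    c=I[n]; hsv=cv2.cvtColor(c,cv2.COLOR_BGR2HSV).astype(int)
    k=((hsv[...,0]<16)&(hsv[...,1]>90)); q=np.zeros(k.shape,np.uint8)
    poly=np.round(proj(n,place(np.array([[a*.055,d*.135,.05] for a,d in((-1,-1),(-1,1),(1,1),(1,-1))]),p))).astype(np.int32)
    cv2.fillConvexPoly(q,poly,1)
    _,l,st,ce=cv2.connectedComponentsWithStats((k&(q>0)).astype(np.uint8))
    for i in range(1,len(st)):
        P=back(n,ce[i],.054)[0]; d=P[:2]-p[:2]; cs,sn=np.cos(p[2]),np.sin(p[2])
        print(n,st[i],P[:2],"plate",np.array([cs*d[0]+sn*d[1],-sn*d[0]+cs*d[1]]))
E
python3 f2.py; python3 -c "
import cv2
im=cv2.imread('pics/p_top.png');print(im.shape)"
```

```text
[ 0.503  -0.0275 -0.0385  0.1887] 383.4944763183594 top [np.float32(2789.0)]
[ 0.5056 -0.024  -0.0389  0.1971] 348.3472595214844 side [np.float32(2557.0)]
[ 0.5059 -0.0263 -0.0394  0.1915] 884.4365234375 top [np.float32(2789.0), np.float32(2557.0)]
top [[370.9, 246.9], [285.1, 246.0], [286.2, 206.7], [370.4, 207.6]]
side [[308.4, 252.0], [271.7, 200.6], [302.1, 187.8], [341.5, 235.7]]
top [320 220   3   4  10] [ 0.523  -0.0041] plate [0.0162 0.0229]
top [335 223   4   5  13] [ 0.5102 -0.0546] plate [ 0.0054 -0.0282]
top [342 223   3   5  12] [ 0.5107 -0.076 ] plate [ 0.0068 -0.0495]
top [312 230   3   5  14] [0.4896 0.0236] plate [-0.0182  0.0492]
top [328 231   3   6  14] [ 0.4836 -0.0284] plate [-0.0221 -0.003 ]
side [292 208   4   4  11] [0.4902 0.0274] plate [-0.0177  0.053 ]
side [304 209   4   3  10] [ 0.5238 -0.0006] plate [0.0169 0.0263]
side [298 218   5   3  11] [ 0.4847 -0.0265] plate [-0.0212 -0.0011]
side [308 219   4   4  12] [ 0.5101 -0.0515] plate [ 0.0052 -0.025 ]
side [312 223   4   4  12] [ 0.5113 -0.0739] plate [ 0.0073 -0.0474]
(300, 760, 3)
```

```bash
cat > ov.py <<'E'
from fit import *
import sys
def edges(b):
    h=[(i,j) for i in range(8) for j in range(i) if bin(i^j).count("1")==1]; return [(b[i],b[j]) for i,j in h]
def overlay(n,src,items,win,f,out):
    im=cv2.imread(src)[win[1]:win[3],win[0]:win[2]]; im=cv2.resize(im,None,fx=f,fy=f,interpolation=cv2.INTER_CUBIC)
    for b,p,col in items:
        for a,c in edges(place(b,p)):
            q=(proj(n,np.array([a,c]))-[win[0],win[1]]+.5)*f
            cv2.line(im,*[tuple(int(v*16) for v in x) for x in q],col,1,cv2.LINE_AA,4)
    cv2.imwrite(out,im)
pl=[.505,-.026,-.039]
tr=box(.112,.28,.05,.065); P=box(.13,.28,0,.05)
if __name__=="__main__":
    it=[(tr,pl,(0,255,0)),(P,pl,(0,255,255)),(box(.15,.13,0,.04,0,.195),pl,(255,255,0)),(box(.15,.13,0,.04,0,-.195),pl,(0,200,255))]
    overlay("top","pics/top0.png",it,(240,190,420,265),4.4,"pics/ovt.png")
    overlay("side","pics/side0.png",it,(250,165,370,295),4.6,"pics/ovs.png")
E
python3 ov.py
```

```text
(no output)
```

View pics/ovt.png

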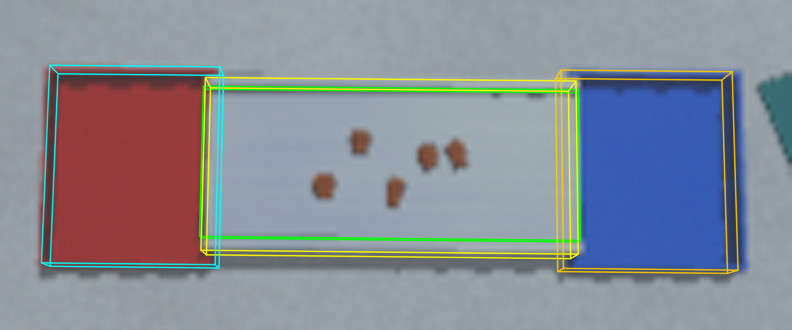

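View pics/ovs.png

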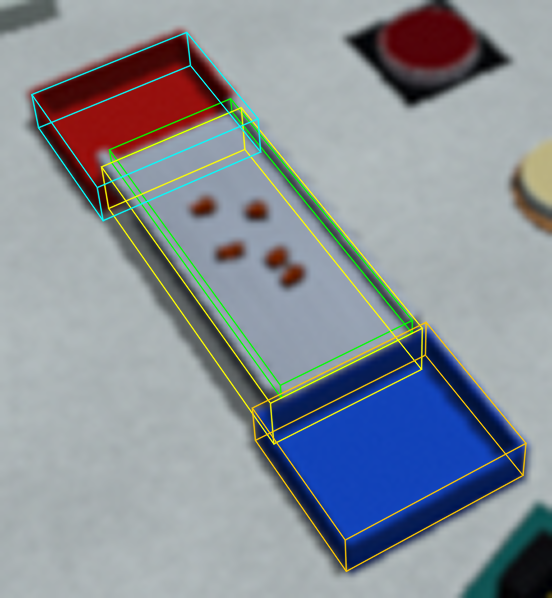

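```bash
python3 - <<'E'
from ov import *
for k,pl in enumerate([[.505,-.026,-.037],[.503,-.026,-.035]]):
    it=[(box(.009,.28,.05,.065,s*.0605),pl,(0,255,0)) for s in(-1,1)]
    overlay("top","pics/top0.png",it,(280,200,380,255),7.5,f"pics/ov2t{k}.png")
    overlay("side","pics/side0.png",it,(265,178,350,258),7,f"pics/ov2s{k}.png")
a=[cv2.imread(f"pics/ov2t{k}.png") for k in(0,1)]; cv2.imwrite("pics/ov2t.png",np.vstack(a)[:825])
a=[cv2.imread(f"pics/ov2s{k}.png") for k in(0,1)]; cv2.imwrite("pics/ov2s.png",cv2.resize(np.hstack(a),(800,376)))
a=cv2.imread("pics/ov2t.png"); cv2.imwrite("pics/ov2t.png",cv2.resize(a,(545,600)))
E
```

```text
(no output)
```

View pics/ov2t.png

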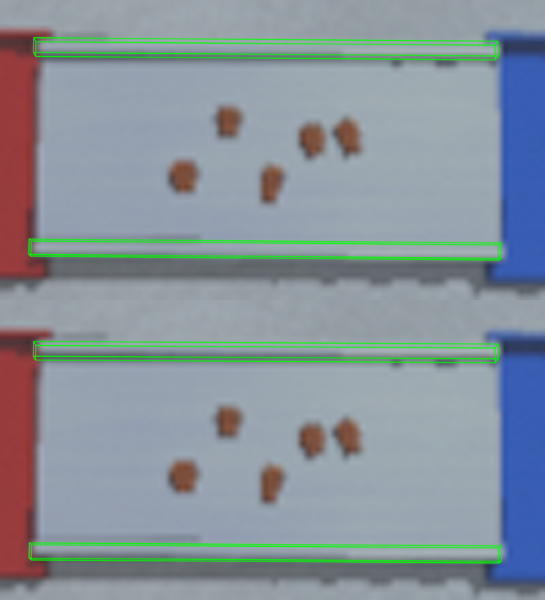

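View pics/ov2s.png

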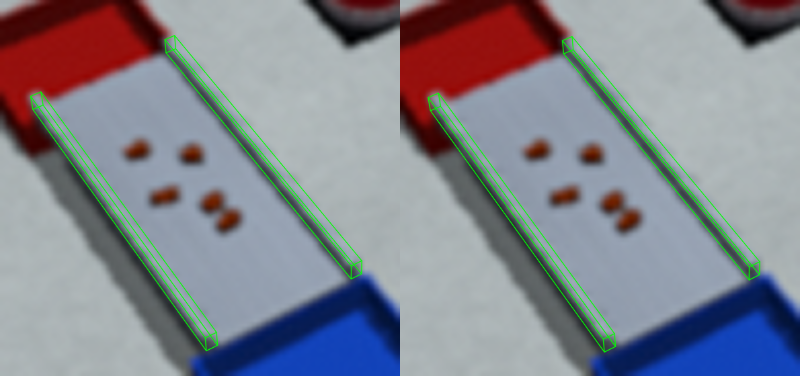

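```bash
cat > plan.py <<'E'
from h import *
def plan(wps):
    # wps: (x,y,z,angle of tool y axis deg) ; None angle = keep
    s=r.state(); R=np.array(s["orientation"]); p=np.array(s["eef_pos"])
    ya=np.degrees(np.arctan2(R[1,1],R[0,1]))
    print("t",round(s["t"],3),"pos",p.round(4),"yang",round(ya,2),"F",np.round(s["ft_force"],1),"gap",round(s["finger_gap"],3),"zt",R[:,2].round(4),"j",np.round(s["joints"],2))
    for x,y,z,a in wps:
        d=R.T@(np.array([x,y,z])-p); dr=0 if a is None else -((a-ya+180)%360-180)
        print("xyz",d.round(4).tolist(),"drz",round(dr,2))
E
python3 - <<'E'
from plan import *
plan([(.35,.6,.25,72),(.5,.4,.25,40),(.55,.1,.25,0),(.53,-.2,.25,-40)])
for q in ["reagent","cream_stack","slide_box","red_stack"]:
    o=nets.tip_of(q,"top"); print(q,[(back("top",d["uv"],0)[0][:2].round(3).tolist(),round(d["p"],2)) for d in o[:2]])
E
```

```text
t 1.8 pos [0.2211 0.6905 0.2313] yang 72.25 F [ 0.1 -0.9  0.1] gap 1.002 zt [ 1.e-04 -1.e-04 -1.e+00] j [-1.34  0.6  -0.    1.6   0.    0.94 -0.08]
xyz [-0.1504, -0.0469, -0.0187] drz 0.25
xyz [-0.3542, -0.1916, -0.0187] drz 32.25
xyz [-0.4933, -0.4621, -0.0187] drz 72.25
xyz [-0.5657, -0.7539, -0.0187] drz 112.25
reagent [([0.585, -0.531], 0.97), ([0.775, 0.115], 0.32)]
cream_stack [([0.466, -0.548], 0.68), ([0.515, -0.076], 0.28)]
slide_box [([0.665, 0.415], 0.95)]
red_stack [([0.565, 0.53], 0.64)]
```

jog_arm(rows=[{"xyz":[-0.06,-0.02,-0.01],"dr":[0,0,2]},{"xyz":[-0.115,-0.045,-0.02],"dr":[0,0,7]},{"xyz":[-0.17,-0.07,-0.02],"dr":[0,0,14]},{"xyz":[-0.22,-0.1,-0.02],"dr":[0,0,21]},{"xyz":[-0.27,-0.135,-0.02],"dr":[0,0,28]},{"xyz":[-0.315,-0.175,-0.02],"dr":[0,0,36]},{"xyz":[-0.355,-0.22,-0.02],"dr":[0,0,44]},{"xyz":[-0.39,-0.27,-0.02],"dr":[0,0,52]},{"xyz":[-0.42,-0.32,-0.02],"dr":[0,0,60]},{"xyz":[-0.445,-0.37,-0.02],"dr":[0,0,68]}])

```text
invalid input
```

```bash
python3 - <<'E'
from plan import *
plan([(.53,0,.22,-20),(.5,-.25,.19,-60),(.4985,-.386,.16,-74.2),(.4985,-.386,.044,-74.2)])
E
```

```text
t 2.0 pos [0.221  0.6904 0.2312] yang 72.25 F [ 0.5 -0.9  0.9] gap 0.998 zt [ 1.e-04 -1.e-04 -1.e+00] j [-1.34  0.6  -0.    1.6   0.    0.94 -0.08]
xyz [-0.5047, -0.5634, 0.0114] drz 92.25
xyz [-0.5524, -0.8106, 0.0414] drz 132.25
xyz [-0.5924, -0.9406, 0.0714] drz 146.45
xyz [-0.5924, -0.9406, 0.1874] drz 146.45
```

jog_arm(rows=[{"xyz":[-0.06,-0.02,-0.01],"dr":[0,0,2],"jaw":0.085},{"xyz":[-0.115,-0.045,-0.02],"dr":[0,0,7],"jaw":0.085},{"xyz":[-0.17,-0.07,-0.02],"dr":[0,0,14],"jaw":0.085},{"xyz":[-0.22,-0.1,-0.02],"dr":[0,0,21],"jaw":0.085},{"xyz":[-0.27,-0.135,-0.02],"dr":[0,0,28],"jaw":0.085},{"xyz":[-0.315,-0.175,-0.02],"dr":[0,0,36],"jaw":0.085},{"xyz":[-0.355,-0.22,-0.02],"dr":[0,0,44],"jaw":0.085},{"xyz":[-0.39,-0.27,-0.02],"dr":[0,0,52],"jaw":0.085},{"xyz":[-0.42,-0.32,-0.02],"dr":[0,0,60],"jaw":0.085},{"xyz":[-0.445,-0.37,-0.02],"dr":[0,0,68],"jaw":0.085}])

```text
t: 3.25
eef_pos: [0.5326, 0.2004, 0.2516]
orientation: [[-0.069, 0.998, 0.001], [0.998, 0.069, 0.0], [0.0, 0.001, -1.0]]
ft_force: [1.6, -0.4, 0.2]
finger_gap: 0.994
```

```bash
python3 - <<'E'
from plan import *
plan([(.53,0,.22,-20),(.5,-.25,.19,-60),(.4985,-.386,.16,-74.2),(.4985,-.386,.044,-74.2)])
E
```

```text
t 3.25 pos [0.5326 0.2004 0.2516] yang 3.96 F [ 1.6 -0.4  0.2] gap 0.994 zt [ 9.e-04  3.e-04 -1.e+00] j [-0.71  0.4   0.35  1.96 -0.19  0.81 -0.19]
xyz [-0.1998, -0.0165, 0.0315] drz 23.96
xyz [-0.4471, -0.0637, 0.0614] drz 63.96
xyz [-0.5827, -0.0746, 0.0914] drz 78.16
xyz [-0.5827, -0.0747, 0.2074] drz 78.16
```

jog_arm(rows=[{"xyz":[-0.06,-0.005,0.01],"dr":[0,0,8],"jaw":0.085},{"xyz":[-0.12,-0.01,0.02],"dr":[0,0,16],"jaw":0.085},{"xyz":[-0.18,-0.015,0.03],"dr":[0,0,24],"jaw":0.085},{"xyz":[-0.24,-0.025,0.04],"dr":[0,0,32],"jaw":0.085},{"xyz":[-0.3,-0.035,0.045],"dr":[0,0,40],"jaw":0.085},{"xyz":[-0.36,-0.045,0.05],"dr":[0,0,48],"jaw":0.085},{"xyz":[-0.42,-0.055,0.06],"dr":[0,0,56],"jaw":0.085},{"xyz":[-0.48,-0.065,0.07],"dr":[0,0,64],"jaw":0.085},{"xyz":[-0.535,-0.07,0.08],"dr":[0,0,72],"jaw":0.085},{"xyz":[-0.583,-0.075,0.091],"dr":[0,0,78.2],"jaw":0.085}])

```text
t: 4.5
eef_pos: [0.5004, -0.3868, 0.1602]
orientation: [[0.962, 0.272, 0.001], [0.272, -0.962, -0.0], [0.001, 0.001, -1.0]]
ft_force: [0.6, 0.4, 0.6]
finger_gap: 0.998
```

```bash
python3 - <<'E'
from plan import *
plan([(.4985,-.386,.044,-74.2)])
for n in("top","side"): cv2.imwrite(f"pics/{n}1.png",vision.read_camera(n)[:,:,::-1])
a=cv2.imread("pics/side1.png")[230:340,300:440]; cv2.imwrite("pics/s1z.png",cv2.resize(a,None,fx=5,fy=5,interpolation=2))
plan([(.4985,-.386,.044,-74.2)])
E
```

```text
t 4.5 pos [ 0.5004 -0.3868  0.1602] yang -74.2 F [0.6 0.4 0.6] gap 0.998 zt [ 8.e-04 -5.e-04 -1.e+00] j [ 0.17  0.65  0.63  1.91 -0.54  0.76 -0.19]
xyz [-0.0017, -0.0014, 0.1162] drz -0.0
t 4.6 pos [ 0.4987 -0.3902  0.1597] yang -74.42 F [ 0.1 -0.3 -0.3] gap 0.993 zt [-0.001  -0.0038 -1.    ] j [ 0.17  0.65  0.63  1.91 -0.54  0.76 -0.19]
xyz [0.0011, -0.0045, 0.1157] drz -0.22
```

View pics/s1z.png

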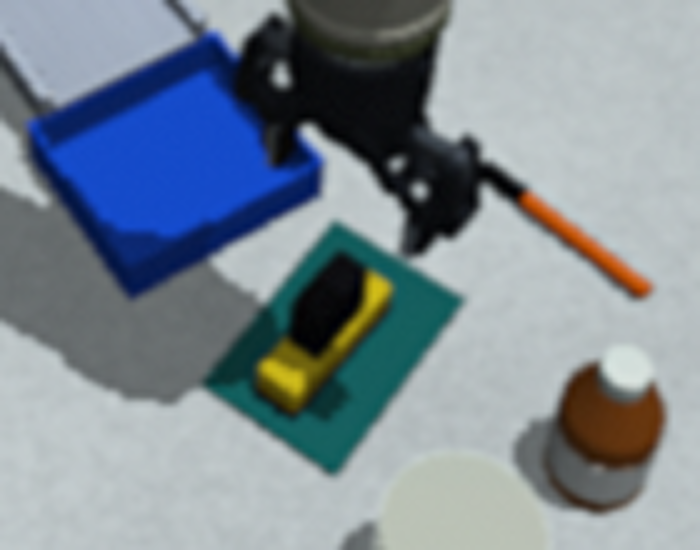

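jog_arm(rows=[{"xyz":[0,0,0.03],"dr":[0,0,0],"jaw":0.085},{"xyz":[0,0,0.04],"dr":[0,0,0],"jaw":0.085},{"xyz":[0,0,0.04],"dr":[0,0,0],"jaw":0.085}])

```text
t: 4.97
eef_pos: [0.5004, -0.3838, 0.12]
orientation: [[0.961, 0.277, -0.001], [0.277, -0.961, 0.001], [-0.001, -0.001, -1.0]]
ft_force: [-0.1, 1.1, -0.6]
finger_gap: 0.994
```

```bash
python3 - <<'E'
from plan import *
plan([(.4985,-.386,.044,-74.2)])
E
```

```text
t 4.975 pos [ 0.5004 -0.3838  0.12  ] yang -73.9 F [-0.1  1.1 -0.6] gap 0.994 zt [-9.e-04  9.e-04 -1.e+00] j [ 0.2   0.69  0.58  1.94 -0.59  0.68 -0.15]
xyz [-0.0024, 0.0016, 0.076] drz 0.3
```

jog_arm(rows=[{"xyz":[-0.001,0.001,0.025],"dr":[0,0,0],"jaw":0.085},{"xyz":[-0.001,0.001,0.05],"dr":[0,0,0],"jaw":0.085},{"xyz":[-0.001,0.001,0.068],"dr":[0,0,0],"jaw":0.085},{"xyz":[-0.001,0.001,0.076],"dr":[0,0,0],"jaw":0.085},{"xyz":[-0.001,0.001,0.076],"dr":[0,0,0],"jaw":0.085}])

```text
t: 5.6
eef_pos: [0.4998, -0.3858, 0.0444]
orientation: [[0.961, 0.276, -0.0], [0.276, -0.961, 0.0], [-0.0, -0.0, -1.0]]
ft_force: [-0.8, -0.3, -0.2]
finger_gap: 0.995
```

```bash
python3 - <<'E'
from plan import *
plan([(.4985,-.386,.044,-74.2)])
for n in("top","side"): cv2.imwrite(f"pics/{n}2.png",vision.read_camera(n)[:,:,::-1])
a=cv2.imread("pics/side2.png")[230:340,300:440]; cv2.imwrite("pics/s2z.png",cv2.resize(a,None,fx=5,fy=5,interpolation=2))
plan([(.4985,-.386,.044,-74.2)])
E
```

```text
t 5.6 pos [ 0.4998 -0.3858  0.0444] yang -73.95 F [-0.8 -0.3 -0.2] gap 0.995 zt [-0.  0. -1.] j [ 0.27  0.79  0.48  1.97 -0.68  0.55 -0.08]
xyz [-0.0013, -0.0002, 0.0004] drz 0.25
t 5.7 pos [ 0.5001 -0.3861  0.045 ] yang -73.95 F [-0.6  0.1  0.9] gap 0.996 zt [ 7.e-04 -6.e-04 -1.e+00] j [ 0.27  0.79  0.48  1.97 -0.67  0.55 -0.08]
xyz [-0.0015, -0.0006, 0.001] drz 0.25
```

View pics/s2z.png

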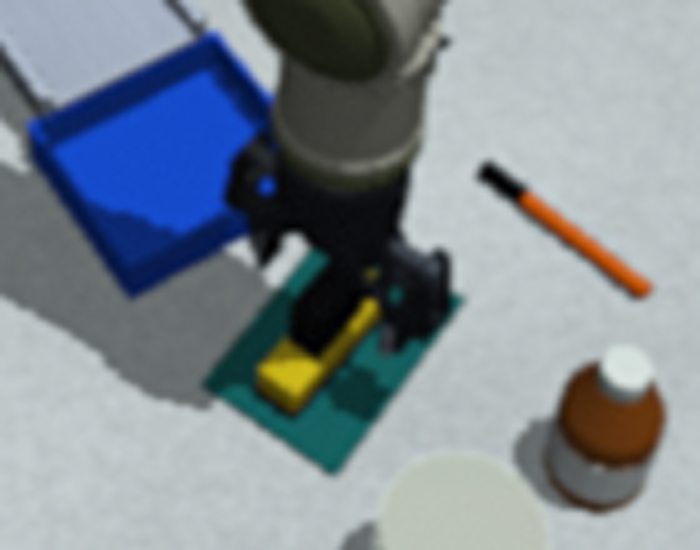

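Positioned over the handle; closing.

jog_arm(rows=[{"xyz":[-0.001,0,0],"dr":[0,0,0],"jaw":0.05},{"xyz":[-0.001,0,0],"dr":[0,0,0],"jaw":0.03},{"xyz":[-0.001,0,0],"dr":[0,0,0],"jaw":0.01},{"xyz":[-0.001,0,0],"dr":[0,0,0],"jaw":0.01},{"xyz":[-0.001,0,0],"dr":[0,0,0],"jaw":0.01},{"xyz":[-0.001,0,0],"dr":[0,0,0],"jaw":0.01}], grip_force=80)

```text
t: 6.45
eef_pos: [0.4989, -0.3861, 0.0444]
orientation: [[0.961, 0.276, 0.0], [0.276, -0.961, -0.0], [0.0, 0.0, -1.0]]
ft_force: [-0.6, -0.1, 1.2]
finger_gap: 0.268
```

```bash
python3 - <<'E'
from plan import *
plan([(.4985,-.386,.16,-74.2)])
E
```

```text
t 6.45 pos [ 0.4989 -0.3861  0.0444] yang -73.95 F [-0.6 -0.1  1.2] gap 0.268 zt [ 2.e-04 -1.e-04 -1.e+00] j [ 0.27  0.79  0.48  1.97 -0.68  0.55 -0.07]
xyz [-0.0003, -0.0002, -0.1156] drz 0.25
```

jog_arm(rows=[{"xyz":[0,0,-0.03],"dr":[0,0,0],"jaw":0.01},{"xyz":[0,0,-0.07],"dr":[0,0,0],"jaw":0.01},{"xyz":[0,0,-0.105],"dr":[0,0,0],"jaw":0.01},{"xyz":[0,0,-0.115],"dr":[0,0,0],"jaw":0.01}])

```text
t: 6.95
eef_pos: [0.4994, -0.3865, 0.1611]
orientation: [[0.961, 0.277, 0.002], [0.277, -0.961, -0.001], [0.002, 0.002, -1.0]]
ft_force: [0.8, -0.4, -0.5]
finger_gap: 0.275
```

```bash
python3 - <<'E'
from plan import *
plan([(.5,-.132,.15,-92.1)])
for n in("top","side"): cv2.imwrite(f"pics/{n}3.png",vision.read_camera(n)[:,:,::-1])
a=cv2.imread("pics/side3.png")[200:340,270:440]; cv2.imwrite("pics/s3z.png",cv2.resize(a,None,fx=4,fy=4,interpolation=2))
E
```

```text
t 6.95 pos [ 0.4994 -0.3865  0.1611] yang -73.94 F [ 0.8 -0.4 -0.5] gap 0.275 zt [ 0.0022 -0.0014 -1.    ] j [ 0.17  0.65  0.63  1.91 -0.55  0.76 -0.18]
xyz [0.071, -0.2444, 0.0107] drz 18.16
```

View pics/s3z.png

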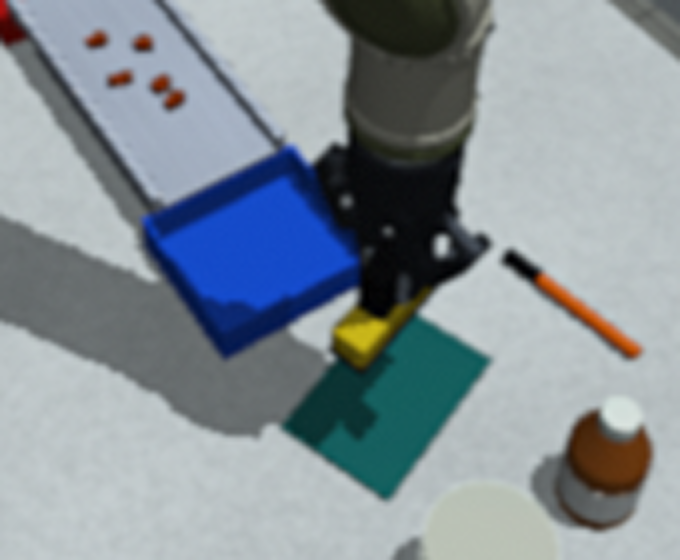

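jog_arm(rows=[{"xyz":[0.01,-0.035,0],"dr":[0,0,3],"jaw":0.01},{"xyz":[0.023,-0.08,0],"dr":[0,0,6],"jaw":0.01},{"xyz":[0.036,-0.125,0],"dr":[0,0,10],"jaw":0.01},{"xyz":[0.049,-0.17,0],"dr":[0,0,13],"jaw":0.01},{"xyz":[0.061,-0.21,0.005],"dr":[0,0,16],"jaw":0.01},{"xyz":[0.068,-0.235,0.01],"dr":[0,0,18],"jaw":0.01},{"xyz":[0.071,-0.244,0.01],"dr":[0,0,18.2],"jaw":0.01},{"xyz":[0.071,-0.244,0.01],"dr":[0,0,18.2],"jaw":0.01},{"xyz":[0.071,-0.244,0.01],"dr":[0,0,18.2],"jaw":0.01}])

```text
t: 8.18
eef_pos: [0.4996, -0.1334, 0.1494]
orientation: [[0.999, -0.039, 0.0], [-0.039, -0.999, -0.001], [0.0, 0.001, -1.0]]
ft_force: [0.2, 0.2, -1.2]
finger_gap: 0.268
```

```bash
python3 - <<'E'
from ov import *
from plan import plan
plan([(.5,-.132,.11,-92.1)])
for n in("top","side"): cv2.imwrite(f"pics/{n}4.png",vision.read_camera(n)[:,:,::-1])
s=r.state(); p=np.array(s["eef_pos"]); R=np.array(s["orientation"]); yaw=np.arctan2(R[1,0],R[0,0])
z=p[2]-.0404; print(yaw)
it=[(box(.1,.03,z,z+.03),[p[0],p[1],yaw],(0,0,255))]
overlay("top","pics/top4.png",it,(330,190,400,260),8,"pics/o4t.png")
overlay("side","pics/side4.png",it,(270,180,370,270),7,"pics/o4s.png")
E
```

```text
t 8.175 pos [ 0.4996 -0.1334  0.1494] yang -92.21 F [ 0.2  0.2 -1.2] gap 0.268 zt [ 0.0004 -0.0009 -1.    ] j [-0.35  0.58  0.75  2.18 -0.69  0.63 -0.71]
xyz [0.0003, -0.0014, 0.0394] drz -0.11
-0.03896454910475405
```

View pics/o4t.png

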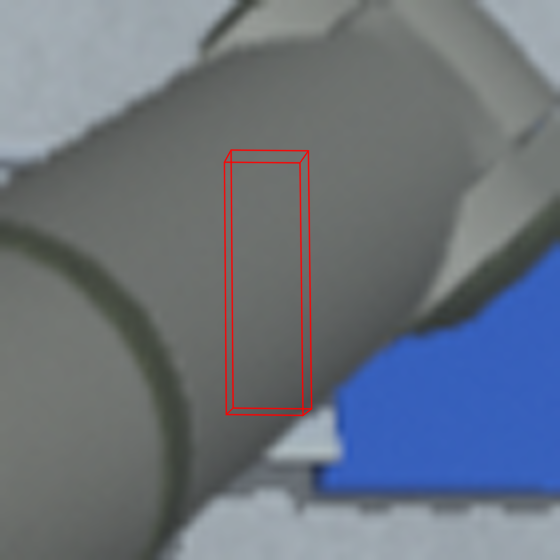

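View pics/o4s.png

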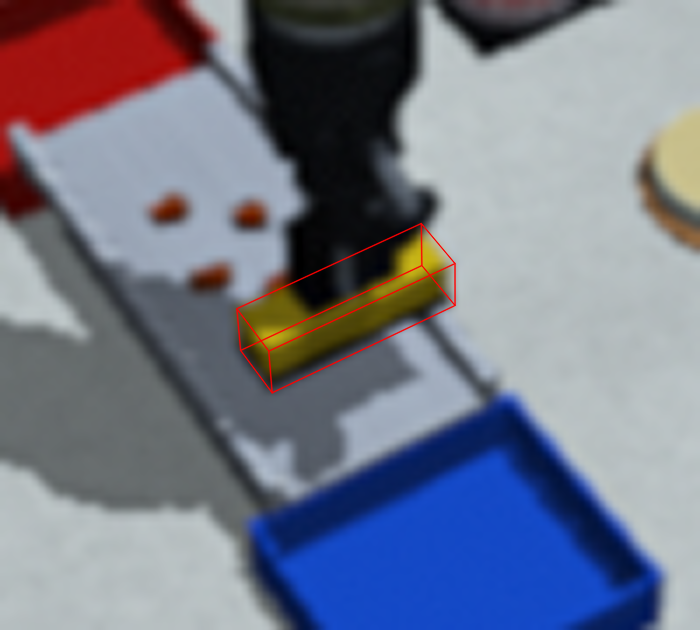

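jog_arm(rows=[{"xyz":[0.001,-0.001,0.02],"dr":[0,0,0],"jaw":0.01},{"xyz":[0.001,-0.001,0.038],"dr":[0,0,0],"jaw":0.01},{"xyz":[0.001,-0.001,0.04],"dr":[0,0,0],"jaw":0.01},{"xyz":[0.001,-0.001,0.04],"dr":[0,0,0],"jaw":0.01}])

```text
t: 8.78
eef_pos: [0.5007, -0.1317, 0.1097]
orientation: [[0.999, -0.039, 0.0], [-0.039, -0.999, -0.0], [0.0, 0.0, -1.0]]
ft_force: [0.6, -0.4, -2.0]
finger_gap: 0.274
```

```bash
python3 - <<'E'
from ov import *
from plan import plan
plan([(.5,-.132,.0904,-92.1)])
cv2.imwrite(f"pics/side5.png",vision.read_camera("side")[:,:,::-1])
s=r.state(); p=np.array(s["eef_pos"]); R=np.array(s["orientation"]); yaw=np.arctan2(R[1,0],R[0,0])
z=p[2]-.0404; print(yaw)
pl=[.504,-.027,-.036]
it=[(box(.1,.03,z,z+.03),[p[0],p[1],yaw],(0,0,255))]+[(box(.009,.28,.05,.065,s*.0605),pl,(0,255,0)) for s in(-1,1)]
overlay("side","pics/side5.png",it,(285,205,360,270),10,"pics/o5s.png")
# fit yellow only
n="side";w=(270,190,370,270)
im=cv2.imread("pics/side5.png"); 
b=cv2.resize(im[205:270,285:360],None,fx=10,fy=10,interpolation=2); cv2.imwrite("pics/s5z.png",b)
E
```

```text
t 8.775 pos [ 0.5007 -0.1317  0.1097] yang -92.21 F [ 0.6 -0.4 -2. ] gap 0.274 zt [ 0.0003 -0.0002 -1.    ] j [-0.29  0.63  0.66  2.2  -0.77  0.55 -0.65]
xyz [-0.0007, 0.0003, 0.0193] drz -0.11
-0.038206952028648794
```

View pics/o5s.png

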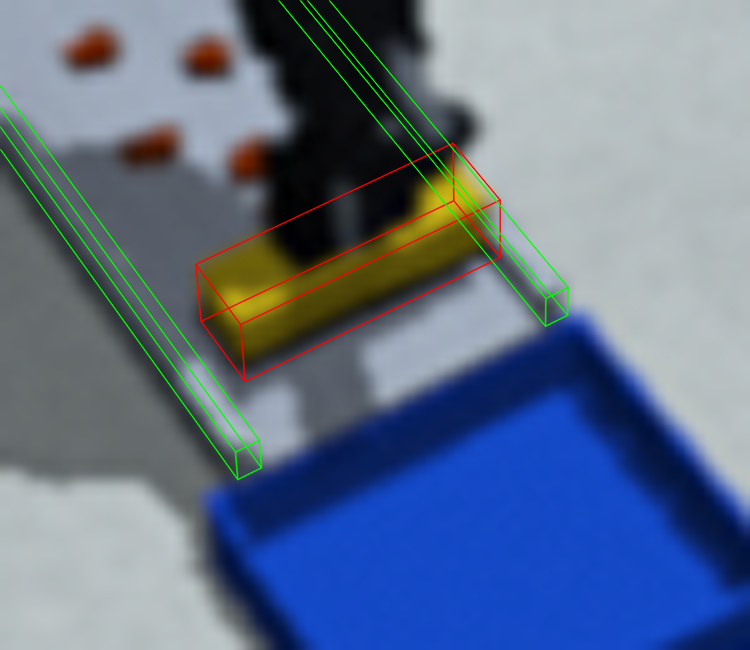

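View pics/s5z.png

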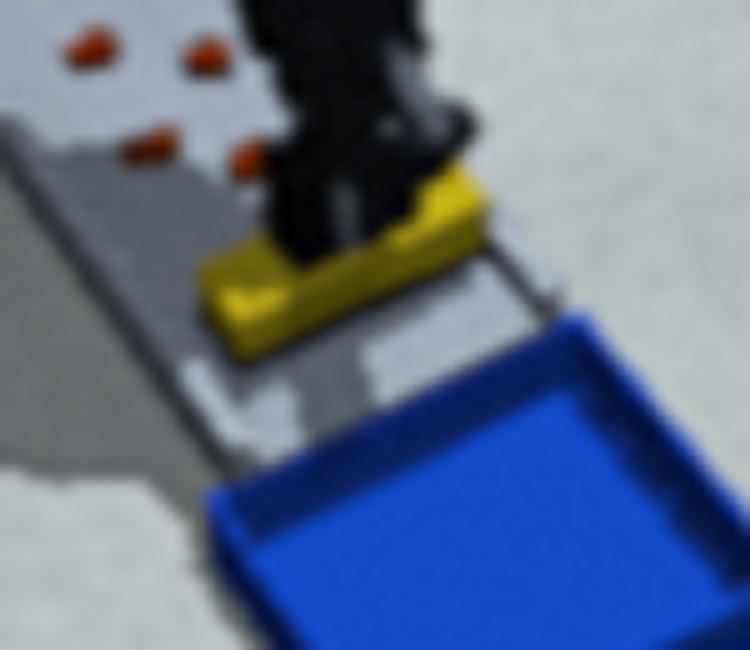

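jog_arm(rows=[{"xyz":[-0.001,0,0.008],"dr":[0,0,0],"jaw":0.01},{"xyz":[-0.001,0,0.015],"dr":[0,0,0],"jaw":0.01},{"xyz":[-0.001,0,0.017],"dr":[0,0,0],"jaw":0.01},{"xyz":[-0.001,0,0.017],"dr":[0,0,0],"jaw":0.01}])

```text
t: 9.32
eef_pos: [0.4996, -0.131, 0.0921]
orientation: [[0.999, -0.038, -0.0], [-0.038, -0.999, -0.0], [-0.0, 0.0, -1.0]]
ft_force: [0.7, -0.1, -1.0]
finger_gap: 0.271
```

```bash
python3 - <<'E'
from plan import plan
plan([(.5,-.132,.0904,-92.1)])
E
```

```text
t 9.325 pos [ 0.4996 -0.131   0.0921] yang -92.16 F [ 0.7 -0.1 -1. ] gap 0.271 zt [-3.e-04 -0.e+00 -1.e+00] j [-0.26  0.66  0.61  2.22 -0.81  0.51 -0.62]
xyz [0.0005, 0.001, 0.0017] drz -0.06
```

jog_arm(rows=[{"xyz":[0,0,0.0007],"dr":[0,0,0],"jaw":0.01},{"xyz":[0,0,0.0014],"dr":[0,0,0],"jaw":0.01},{"xyz":[0,0,0.0014],"dr":[0,0,0],"jaw":0.01}])

```text
t: 9.7
eef_pos: [0.4997, -0.1309, 0.0909]
orientation: [[0.999, -0.038, 0.0], [-0.038, -0.999, 0.0], [0.0, -0.0, -1.0]]
ft_force: [0.0, 0.3, -0.4]
finger_gap: 0.27
```

```bash
python3 - <<'E'
from plan import plan
plan([(.5,-.132,.0904,-92.1)])
E
```

```text
t 9.7 pos [ 0.4997 -0.1309  0.0909] yang -92.15 F [ 0.   0.3 -0.4] gap 0.27 zt [ 1.e-04  0.e+00 -1.e+00] j [-0.26  0.66  0.61  2.22 -0.81  0.5  -0.61]
xyz [0.0004, 0.0011, 0.0005] drz -0.05
```

jog_arm(rows=[{"xyz":[0,-0.008,0],"dr":[0,0,0],"jaw":0.01},{"xyz":[0,-0.02,0],"dr":[0,0,0],"jaw":0.01},{"xyz":[0,-0.032,0],"dr":[0,0,0],"jaw":0.01},{"xyz":[0,-0.044,0],"dr":[0,0,0],"jaw":0.01},{"xyz":[0,-0.056,0],"dr":[0,0,0],"jaw":0.01},{"xyz":[0,-0.068,0],"dr":[0,0,0],"jaw":0.01},{"xyz":[0,-0.08,0],"dr":[0,0,0],"jaw":0.01},{"xyz":[0,-0.09,0],"dr":[0,0,0],"jaw":0.01},{"xyz":[0,-0.1,0],"dr":[0,0,0],"jaw":0.01}])

```text
t: 10.82
eef_pos: [0.5034, -0.0304, 0.0909]
orientation: [[0.999, -0.038, 0.0], [-0.038, -0.999, -0.0], [0.0, 0.0, -1.0]]
ft_force: [-0.5, 0.1, -1.5]
finger_gap: 0.275
```

```bash
python3 - <<'E'
from plan import *
plan([(.504+.036*.15,-.027+.15,.0904,-92.1)])
for n in("top","side"): cv2.imwrite(f"pics/{n}6.png",vision.read_camera(n)[:,:,::-1])
b=cv2.resize(cv2.imread("pics/side6.png")[170:260,260:360],None,fx=7,fy=6.6,interpolation=2); cv2.imwrite("pics/s6z.png",b)
E
```

```text
t 10.825 pos [ 0.5034 -0.0304  0.0909] yang -92.15 F [-0.5  0.1 -1.5] gap 0.275 zt [ 1.e-04 -1.e-04 -1.e+00] j [-0.47  0.65  0.63  2.24 -0.85  0.5  -0.77]
xyz [0.0002, -0.1535, 0.0005] drz -0.05
```

View pics/s6z.png

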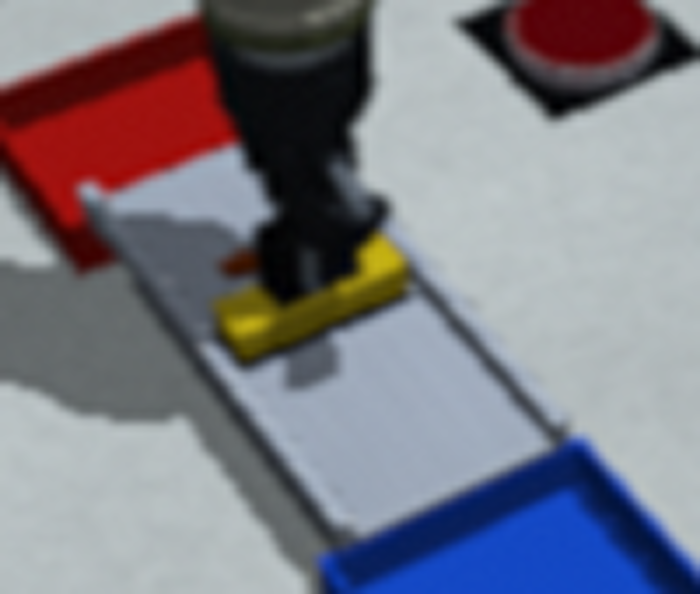

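jog_arm(rows=[{"xyz":[0,-0.008,0],"dr":[0,0,0],"jaw":0.01},{"xyz":[0,-0.02,0],"dr":[0,0,0],"jaw":0.01},{"xyz":[0,-0.032,0],"dr":[0,0,0],"jaw":0.01},{"xyz":[0,-0.042,0],"dr":[0,0,0],"jaw":0.01},{"xyz":[0,-0.052,0],"dr":[0,0,0],"jaw":0.01},{"xyz":[0,-0.062,0],"dr":[0,0,0],"jaw":0.01},{"xyz":[0,-0.072,0],"dr":[0,0,0],"jaw":0.01},{"xyz":[0,-0.082,0],"dr":[0,0,0],"jaw":0.01},{"xyz":[0,-0.09,0],"dr":[0,0,0],"jaw":0.01}])

```text
t: 12.05
eef_pos: [0.5068, 0.0597, 0.0909]
orientation: [[0.999, -0.037, 0.0], [-0.037, -0.999, -0.0], [0.0, 0.0, -1.0]]
ft_force: [0.2, -0.5, -0.9]
finger_gap: 0.269
```

```bash
python3 - <<'E'
from plan import *
plan([(.504+.036*.152,-.027+.152,.0904,-92.1)])
for n in("top","side"): cv2.imwrite(f"pics/{n}7.png",vision.read_camera(n)[:,:,::-1])
b=cv2.resize(cv2.imread("pics/side7.png")[170:260,260:360],None,fx=7,fy=6.6,interpolation=2); cv2.imwrite("pics/s7z.png",b)
b=cv2.resize(cv2.imread("pics/top7.png")[185:265,240:380],None,fx=5,fy=5,interpolation=2); cv2.imwrite("pics/t7z.png",b)
E
```

```text
t 12.05 pos [0.5068 0.0597 0.0909] yang -92.13 F [ 0.2 -0.5 -0.9] gap 0.269 zt [ 1.e-04 -0.e+00 -1.e+00] j [-0.66  0.67  0.65  2.23 -0.87  0.52 -0.93]
xyz [0.0002, -0.0654, 0.0005] drz -0.03
```

View pics/s7z.png

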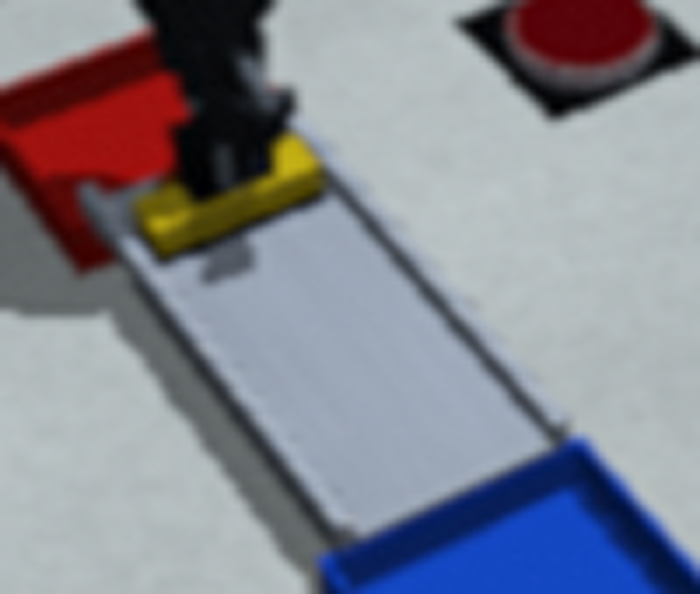

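View pics/t7z.png

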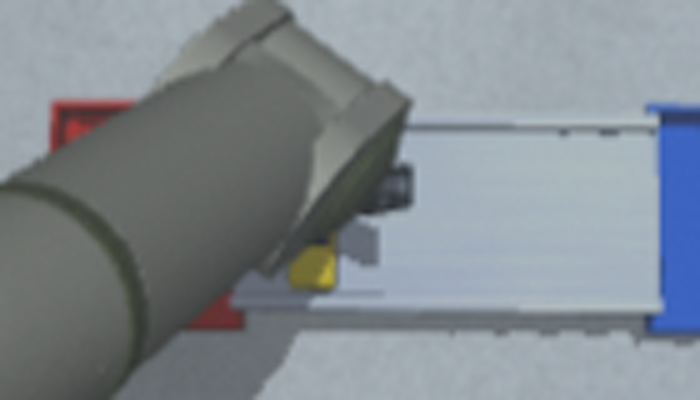

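jog_arm(rows=[{"xyz":[0,-0.006,0],"dr":[0,0,0],"jaw":0.01},{"xyz":[0,-0.014,0],"dr":[0,0,0],"jaw":0.01},{"xyz":[0,-0.022,0],"dr":[0,0,0],"jaw":0.01},{"xyz":[0,-0.03,0],"dr":[0,0,0],"jaw":0.01},{"xyz":[0,-0.038,0],"dr":[0,0,0],"jaw":0.01},{"xyz":[0,-0.046,0],"dr":[0,0,0],"jaw":0.01},{"xyz":[0,-0.054,0],"dr":[0,0,0],"jaw":0.01},{"xyz":[0,-0.062,0],"dr":[0,0,0],"jaw":0.01},{"xyz":[0,-0.07,0],"dr":[0,0,0],"jaw":0.01},{"xyz":[0,-0.07,0],"dr":[0,0,0],"jaw":0.01}])

```text
t: 13.4
eef_pos: [0.5094, 0.1297, 0.0908]
orientation: [[0.999, -0.036, -0.0], [-0.036, -0.999, 0.0], [-0.0, -0.0, -1.0]]
ft_force: [0.4, 0.3, -0.5]
finger_gap: 0.27
```

```bash
python3 - <<'E'
from plan import *
plan([(.508,.1,.16,-92.1)])
for n in("top","side"): cv2.imwrite(f"pics/{n}8.png",vision.read_camera(n)[:,:,::-1])
b=cv2.resize(cv2.imread("pics/side8.png")[160:240,240:350],None,fx=7,fy=7,interpolation=2); cv2.imwrite("pics/s8z.png",b)
E
```

```text
t 13.4 pos [0.5094 0.1297 0.0908] yang -92.08 F [ 0.4  0.3 -0.5] gap 0.27 zt [-0.e+00  1.e-04 -1.e+00] j [-0.8   0.69  0.68  2.2  -0.87  0.55 -1.06]
xyz [-0.0003, 0.0297, -0.0692] drz 0.02
```

View pics/s8z.png

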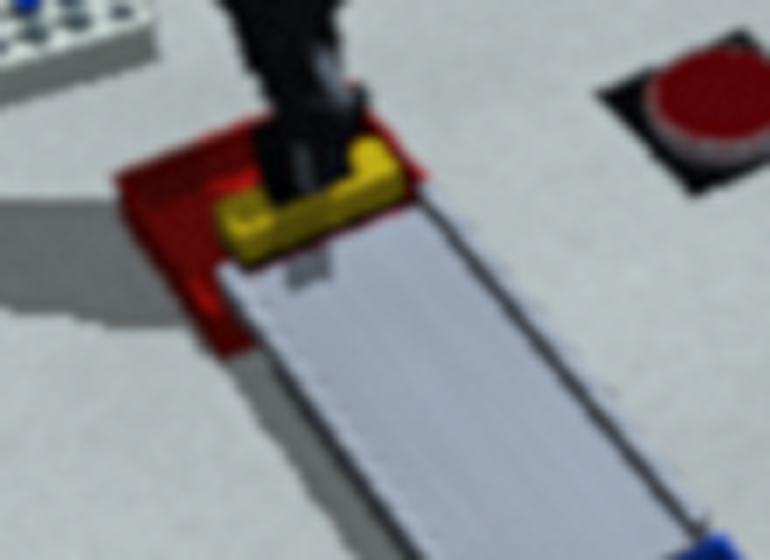

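jog_arm(rows=[{"xyz":[0,0,-0.015],"dr":[0,0,0],"jaw":0.01},{"xyz":[0,0,-0.04],"dr":[0,0,0],"jaw":0.01},{"xyz":[0,0.02,-0.07],"dr":[0,0,0],"jaw":0.01},{"xyz":[0,0.06,-0.08],"dr":[0,0,0],"jaw":0.01},{"xyz":[0,0.11,-0.08],"dr":[0,0,0],"jaw":0.01},{"xyz":[0,0.16,-0.08],"dr":[0,0,0],"jaw":0.01},{"xyz":[0,0.21,-0.08],"dr":[0,0,0],"jaw":0.01},{"xyz":[0,0.25,-0.08],"dr":[0,0,0],"jaw":0.01},{"xyz":[0,0.26,-0.08],"dr":[0,0,0],"jaw":0.01}])

```text
t: 14.62
eef_pos: [0.4991, -0.1343, 0.1722]
orientation: [[0.999, -0.042, 0.001], [-0.042, -0.999, -0.001], [0.001, 0.001, -1.0]]
ft_force: [-1.0, -0.2, -0.7]
finger_gap: 0.27
```

```bash
python3 - <<'E'
from plan import *
for n in("top","side"): cv2.imwrite(f"pics/{n}9.png",vision.read_camera(n)[:,:,::-1])
b=cv2.resize(cv2.imread("pics/side9.png")[160:260,245:365],None,fx=6,fy=6,interpolation=2); cv2.imwrite("pics/s9z.png",b)
b=cv2.resize(cv2.imread("pics/top9.png")[185:265,240:380],None,fx=5,fy=5,interpolation=2); cv2.imwrite("pics/t9z.png",b)
plan([(.504,-.386,.17,-73.2)])
E
```

```text
t 14.725 pos [ 0.4994 -0.1322  0.1716] yang -92.3 F [-0.   0.5 -2.5] gap 0.274 zt [ 7.e-04 -2.e-04 -1.e+00] j [-0.39  0.56  0.8   2.16 -0.65  0.68 -0.75]
xyz [0.0148, 0.2534, 0.0017] drz -19.1
```

View pics/s9z.png

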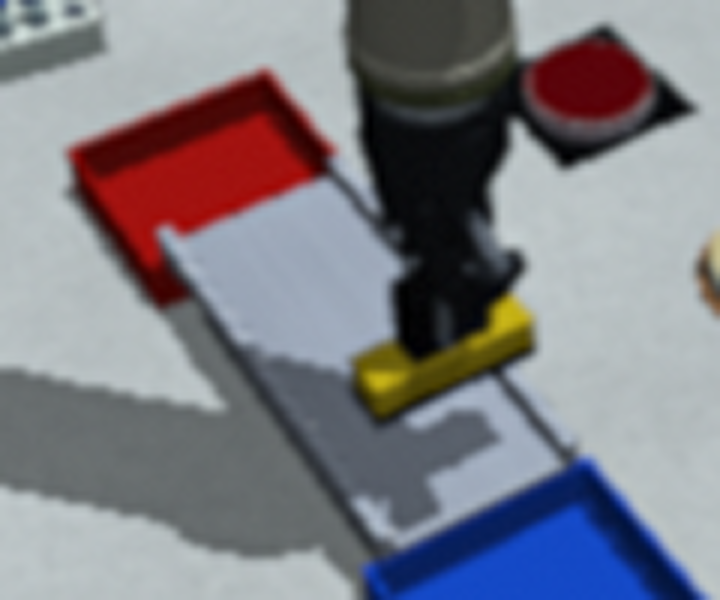

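View pics/t9z.png

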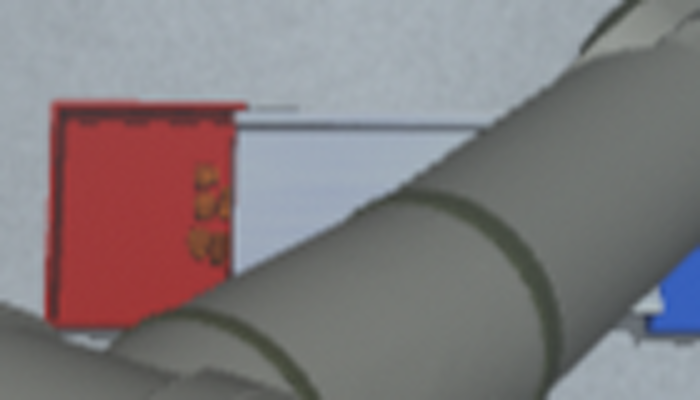

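jog_arm(rows=[{"xyz":[0.002,0.035,0],"dr":[0,0,-3],"jaw":0.01},{"xyz":[0.005,0.08,0],"dr":[0,0,-7],"jaw":0.01},{"xyz":[0.008,0.125,0],"dr":[0,0,-10],"jaw":0.01},{"xyz":[0.011,0.17,0],"dr":[0,0,-13],"jaw":0.01},{"xyz":[0.014,0.21,0.0],"dr":[0,0,-16],"jaw":0.01},{"xyz":[0.016,0.24,0.01],"dr":[0,0,-18],"jaw":0.01},{"xyz":[0.017,0.253,0.02],"dr":[0,0,-19],"jaw":0.01},{"xyz":[0.017,0.253,0.03],"dr":[0,0,-19],"jaw":0.01},{"xyz":[0.017,0.253,0.03],"dr":[0,0,-19],"jaw":0.01}])

```text
t: 15.85
eef_pos: [0.5072, -0.382, 0.1397]
orientation: [[0.957, 0.291, -0.002], [0.291, -0.957, 0.002], [-0.001, -0.003, -1.0]]
ft_force: [0.7, -0.0, -0.3]
finger_gap: 0.27
```

```bash
python3 - <<'E'
from plan import *
plan([(.506,-.386,.0444,-73.2)])
E
```

```text
t 15.85 pos [ 0.5072 -0.382   0.1397] yang -73.08 F [ 0.7 -0.  -0.3] gap 0.27 zt [-0.0018  0.0023 -1.    ] j [ 0.17  0.68  0.61  1.92 -0.57  0.73 -0.16]
xyz [-0.0022, 0.0038, 0.0953] drz 0.12
```

jog_arm(rows=[{"xyz":[0,0.001,0.03],"dr":[0,0,0],"jaw":0.01},{"xyz":[0,0.001,0.06],"dr":[0,0,0],"jaw":0.01},{"xyz":[0,0.001,0.08],"dr":[0,0,0],"jaw":0.01},{"xyz":[0,0.001,0.087],"dr":[0,0,0],"jaw":0.01},{"xyz":[0,0.001,0.087],"dr":[0,0,0],"jaw":0.01},{"xyz":[0,0.001,0.087],"dr":[0,0,0],"jaw":0.01}])

```text
t: 16.6
eef_pos: [0.5078, -0.3857, 0.0548]
orientation: [[0.957, 0.29, 0.001], [0.29, -0.957, -0.001], [0.001, 0.001, -1.0]]
ft_force: [-0.3, -0.2, -0.0]
finger_gap: 0.275
```

```bash
python3 - <<'E'
from plan import *
plan([(.506,-.386,.0444,-73.2)])
E
```

```text
t 16.6 pos [ 0.5078 -0.3857  0.0548] yang -73.15 F [-0.3 -0.2 -0. ] gap 0.275 zt [ 1.1e-03 -8.0e-04 -1.0e+00] j [ 0.25  0.78  0.5   1.95 -0.67  0.58 -0.08]
xyz [-0.0019, -0.0003, 0.0104] drz 0.05
```

jog_arm(rows=[{"xyz":[-0.001,0,0.004],"dr":[0,0,0],"jaw":0.01},{"xyz":[-0.001,0,0.007],"dr":[0,0,0],"jaw":0.01},{"xyz":[-0.001,0,0.009],"dr":[0,0,0],"jaw":0.01},{"xyz":[-0.001,0,0.01],"dr":[0,0,0],"jaw":0.01},{"xyz":[-0.001,0,0.0105],"dr":[0,0,0],"jaw":0.01},{"xyz":[-0.001,0,0.0105],"dr":[0,0,0],"jaw":0.01}])

```text
t: 17.35
eef_pos: [0.5064, -0.3857, 0.0444]
orientation: [[0.957, 0.29, 0.001], [0.29, -0.957, 0.0], [0.001, -0.0, -1.0]]
ft_force: [-3.5, 1.7, 9.6]
finger_gap: 0.273
```

```bash
python3 - <<'E'
from plan import *
plan([(.506,-.386,.0444,-73.2)])
cv2.imwrite(f"pics/side10.png",vision.read_camera("side")[:,:,::-1])
b=cv2.resize(cv2.imread("pics/side10.png")[230:340,300:440],None,fx=5,fy=5,interpolation=2); cv2.imwrite("pics/s10z.png",b)
E
```

```text
t 17.35 pos [ 0.5064 -0.3857  0.0444] yang -73.16 F [-3.5  1.7  9.6] gap 0.273 zt [ 7.e-04  4.e-04 -1.e+00] j [ 0.26  0.79  0.48  1.96 -0.68  0.56 -0.07]
xyz [-0.0005, 0.0002, -0.0] drz 0.04
```

View pics/s10z.png

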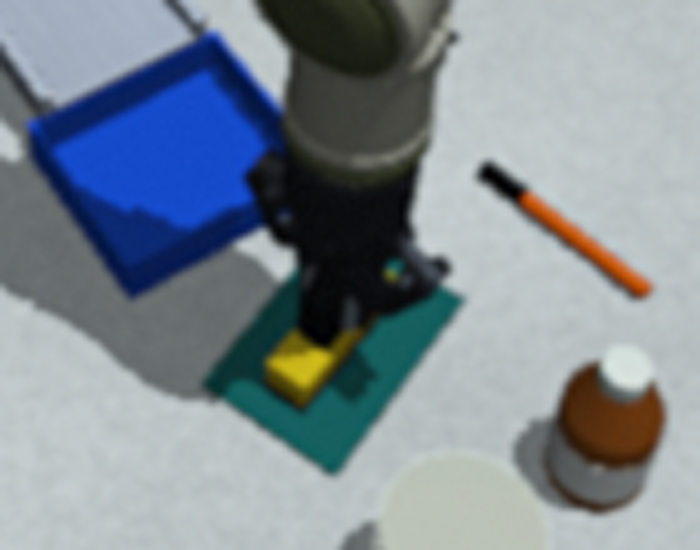

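Contact with the pad (about 10 N). I'll open the jaws and then retreat straight up.

jog_arm(rows=[{"xyz":[0,0,0],"dr":[0,0,0],"jaw":0.03},{"xyz":[0,0,0],"dr":[0,0,0],"jaw":0.05},{"xyz":[0,0,0],"dr":[0,0,0],"jaw":0.07},{"xyz":[0,0,0],"dr":[0,0,0],"jaw":0.085},{"xyz":[0,0,0],"dr":[0,0,0],"jaw":0.085},{"xyz":[0,0,0],"dr":[0,0,0],"jaw":0.085}])

```text
t: 18.15
eef_pos: [0.5065, -0.3856, 0.0434]
orientation: [[0.957, 0.29, -0.0], [0.29, -0.957, 0.0], [-0.0, -0.0, -1.0]]
ft_force: [1.1, 0.5, -0.1]
finger_gap: 1.002
```

jog_arm(rows=[{"xyz":[0,0,-0.015],"dr":[0,0,0],"jaw":0.085},{"xyz":[0,0,-0.04],"dr":[0,0,0],"jaw":0.085},{"xyz":[0,0,-0.08],"dr":[0,0,0],"jaw":0.085},{"xyz":[0,0,-0.12],"dr":[0,0,0],"jaw":0.085},{"xyz":[0,0,-0.16],"dr":[0,0,0],"jaw":0.085},{"xyz":[0,0,-0.18],"dr":[0,0,0],"jaw":0.085},{"xyz":[0,0,-0.18],"dr":[0,0,0],"jaw":0.085}])

```text
t: 19.02
eef_pos: [0.5069, -0.3859, 0.2248]
orientation: [[0.957, 0.29, 0.002], [0.29, -0.957, -0.001], [0.002, 0.002, -1.0]]
ft_force: [0.9, 0.1, -0.2]
finger_gap: 0.999
```

```bash
python3 - <<'E'
from plan import *
plan([])
for n in("top","side"): cv2.imwrite(f"pics/{n}11.png",vision.read_camera(n)[:,:,::-1])
b=cv2.resize(cv2.imread("pics/side11.png")[160:340,240:440],None,fx=3.3,fy=3.3,interpolation=2); cv2.imwrite("pics/s11z.png",b)
b=cv2.resize(cv2.imread("pics/top11.png")[135:265,240:400],None,fx=4.5,fy=4.5,interpolation=2); cv2.imwrite("pics/t11z.png",b)
E
```

```text
t 19.025 pos [ 0.5069 -0.3859  0.2248] yang -73.14 F [ 0.9  0.1 -0.2] gap 0.999 zt [ 0.0024 -0.0011 -1.    ] j [ 0.12  0.59  0.7   1.85 -0.48  0.88 -0.23]
```

View pics/s11z.png

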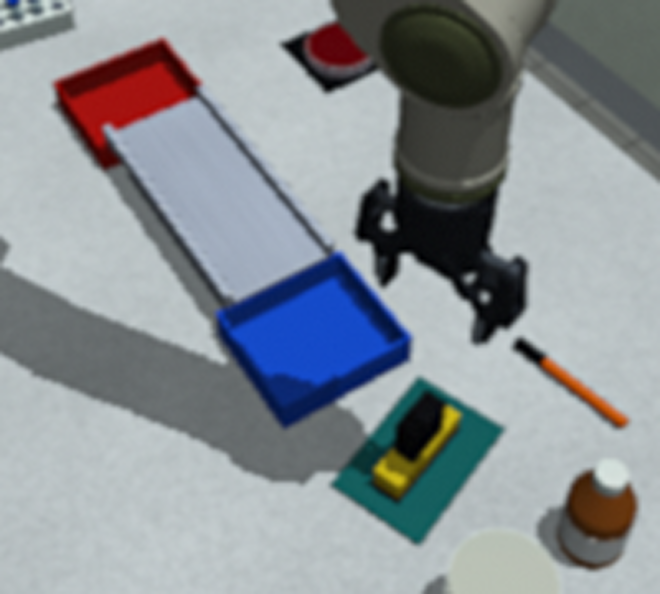

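View pics/t11z.png

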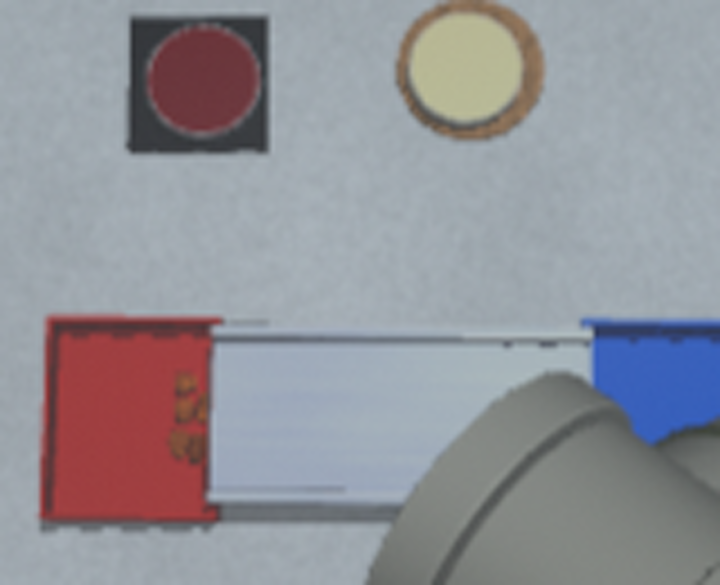

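```bash
python3 - <<'E'
from h import *
b=cv2.imread("pics/top11.png")[205:250,245:300]; cv2.imwrite("pics/t12.png",cv2.resize(b,None,fx=13,fy=13,interpolation=2))
for u,v in [(281,220.2),(280.7,226),(285,225),(279.8,234),(283,235)]:
    print(back("top",(u,v),.005)[0].round(3),back("top",(u,v),.05)[0].round(3))
# plate end y at x=.509: .113 ; pan spans
E
```

```text
[0.538 0.133 0.005] [0.532 0.129 0.05 ]
[0.518 0.134 0.005] [0.512 0.13  0.05 ]
[0.521 0.119 0.005] [0.515 0.116 0.05 ]
[0.491 0.137 0.005] [0.486 0.133 0.05 ]
[0.487 0.127 0.005] [0.482 0.123 0.05 ]
```

View pics/t12.png

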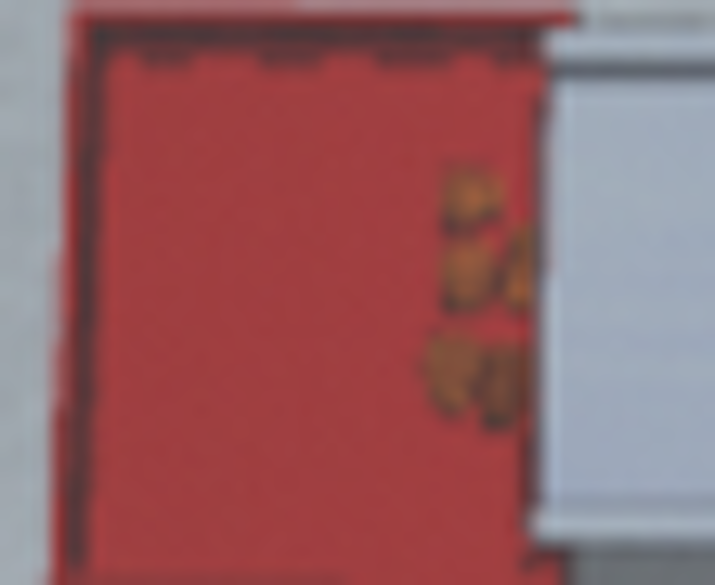

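```bash
python3 - <<'E'
from plan import *
plan([])
print(r.hand_in())
E
```

```text
t 19.125 pos [ 0.5063 -0.385   0.2226] yang -73.13 F [-0.5  0.4 -0.7] gap 0.996 zt [-7.e-04  9.e-04 -1.e+00] j [ 0.12  0.59  0.7   1.85 -0.48  0.88 -0.23]
the job is handed in; nothing more can be done
None
```

The dish on the black mat was the dark red one, so I swept all five shards into the red pan, put the scraper back upright on its teal pad and let go. The job was handed in at 19.1 s of the 64 s allowed.

- **Shards:** The last top picture shows five shards in the red pan, close to the plate end. One is partly hidden under the plate edge. The side picture shows the plate clear of glass. The arm covered part of the blue end in the top picture.
- **Scraper:** It stands upright near the middle of the pad. The gripper is fully open about 0.18 m above where it let go, and the wrist force reads near zero.
- **Sweep:** The blade ran about half a millimetre above the plate. I saw no force above about 10 N in the readings between moves, the highest when setting the scraper down.
- **Surroundings:** The dishes still stand on the mat and the coaster. I saw no other object displaced in the final pictures, but I checked this by eye only.
- **Disagreements:** The two cameras differed by 2 to 3 mm on the plate's position. One network query found no plate in the top picture, so I fitted the outlines by hand. My first move call was refused because it left out the jaw values, and nothing moved.

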